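# Run test of a turned wooden roller

## Robot

A 6-joint arm with a two-finger parallel gripper is mounted at the origin on the work surface. World frame = base frame: x ahead of the robot, y to its left, z up, the work surface at z = 0. Lengths are in m, angles in rad, forces in N, time in s.
With the tool pointing down it reaches from about 0.325 to 1 m from the base axis. Payload 5.1 kg.
Tool frame: the origin (TCP) lies at the very end of the fingers, on their centre line; the grasp point (between the pads) lies 19 mm behind it (robot.grasp_offset is the distance from the TCP to the grasp point, in m); z points along the fingers, y is the line along which they close (so a half turn about z gives the same grasp; the last joint's range is limited). The gripper opens to 85 mm and grips with 20 to 120 N. Pads are 22 mm wide; open, the fingers measure 114 mm over their backs; the gripper's body (76 mm by 85 mm) begins 54 mm behind the grasp point. The pads swing forward as they close: fully open they stand 13 mm farther back than shut.
Start: joints at [-1.42, 0.124, 1.65, -0, 1.367, -0.083], TCP at [0.151, -0.632, 0.207] pointing down, gripper open.
Joint ranges: [-2.61, 2.61], [-1.02, 2.33], [0.03, 2.71], [-1.35, 4.49], [0.32, 2.68], [-2.91, 2.91]. Speed limits (rad/s): [2.57, 2.57, 3.14, 3.14, 3.14, 3.14].

## Interface

Orientations are given as [roll, pitch, yaw] about the fixed x, y, z axes, in that order (R = Rz(yaw) Ry(pitch) Rx(roll)).
In Python, from station import robot gives the robot as it stands. The module is installed in compiled form; this text tells all that it offers.
- The arm moves only by the tool play_rows, never from a script. Its argument "targets" is a list of rows, each an object with "delta_pos": the shift along the tool's x, y, z in cm, a list of three; "angular": the turn, a rotation vector about the tool's x, y, z in rad, a list of three. In form: [{"delta_pos": [tx, ty, tz], "angular": [rx, ry, rz]}, ...]. A call has 1 to 10 rows; each row is the pose to reach, as a shift and turn from the pose commanded when the call began, along the tool's axes at that moment; what a row does not reach only later rows make up. A row lasts 1/8 s, in which the tool goes at most 62.5 mm and 10.7 degrees, less where a joint would pass 70% of its speed; a pose out of reach is approached as far as the arm can. A call with a gripper value outside its range is refused whole. "grip" is the opening, from 0 (shut) to 1 (fully open), set as the call begins (left out, the last holds). The fingers move at their own pace and stop on an object; "force" is the grip in N (left out, the last holds). Time passes only in rows, so rows that repeat a pose let the fingers close. It gives the time, the measured TCP pose, the force, the opening and the grip force at its end, in the units of the state.
- robot.get_obs(): the state, without advancing time (a new reading comes with each control period).
- robot.capture(name): name is "scene" or "top" or "wrist"; returns the picture (420x560x3 uint8, red, green, blue); there is no depth.
- robot.calibration(name): a dict with "mtx" (3x3 intrinsics, pixels), "camera_from_world" (4x4, takes a point from world to camera coordinates). Camera axes: x right, y up, looking along -z (the intrinsics and any distortion apply to the point x, -y, -z); pixel columns grow to the right and rows downward; lengths in m; the calibration is good to about 2 mm. A picture is of the moment at which its call begins: read the wrist's pose just before it. calibration takes no time and is no camera call; for the wrist camera it gives the pose at the moment of the call.
- robot.job_done(): hands the job in; it is judged then, once.
The state is a dict: "t": time; "joint_pos": joint angles; "qvel": joint speeds; "joint_torque": joint torques, N m; "position": TCP position; "orientation": TCP orientation; "wrist_force": force on the tool from outside, world axes, zero at the start; "wrist_torque": the same for the moment, N m; "gripper_width": finger opening in m; "grip_force": force on a finger pad.
Only numpy, scipy, OpenCV 4.12 (cv2) and the standard library are available. Lean on these libraries where they do the work, as an engineer would, in place of code of your own. Each camera call takes 0.05 s, during which the arm holds its last target. There are 200 camera calls.

## Task

Give the turned wooden roller its run test: press the red gate knob fully down, let the roller run down the ramp by itself, untouched, until it is past the blue tape line, then catch it gently: run the hand downhill close in front of it so that it closes up slowly on the fingertips while both are moving, without a knock or a squeeze, and slow it down smoothly to rest on the ramp before it reaches the black end stop. Keep it standing still there against the fingers; the program finishes while still holding it so. Leave the paint bottles and the cup alone.

Things in the scene. Friction and masses are not known exactly. Their poses are not given: they have to be found in the camera images.
- ramp: fixed stand of a plywood ramp, 780 x 112 mm. Origin on the table under its middle, z up; y along the ramp, +y uphill, x across. It carries a deck with side rims 14 mm high, inner faces 92 mm apart. At y (mm): gate 270, blue line 80, end stop -360. The deck surface is 64 mm above the table at y = 300, and lower downhill by incline x distance
- deck (a joint): incline of the deck in rad (0 level, larger is steeper), set differently each time (0.022 to 0.032) and stiff: do not try to change it. A free roller gains roughly 0.06 (flattest) to 0.15 m/s (steepest) each second, with some rolling resistance
- line (a point): middle of the blue tape line (14 mm wide) across the deck, on the deck surface. The roller is past it when its centre is on the downhill side
- stop_face (a point): middle of the uphill face of the black end stop (30 mm tall) at the low end, on the deck surface. A roller touching the stop has its centre 30 mm uphill of this point
- roller: solid turned beech cylinder, 60 mm in diameter, 78 mm long, with orange and green rings and brass hubs; about 0.45 kg (0.36 to 0.59). It lies across the ramp behind the gate, its own x axis along the cylinder. Its origin is on its curved surface and turns with it: use roller_center. A hand standing still takes a hard knock from it; one moving downhill nearly as fast does not
- roller_center (a point): centre of the roller, 30 mm above the deck
- gate (a joint): downward travel of the gate plunger in m: 0 up (blade stands 16 mm above the deck and holds the roller), 0.020 fully down (blade below the deck, roller free). Needs about 3.5 N downwards and stays where it is left
- gate_knob (a point): centre of the top of the red round gate knob (34 mm in diameter), beside the ramp on its -x side (towards the robot), 80 mm from the ramp's middle line and 43 mm above the deck when the gate is up; moves down with the plunger
- paint_red: bystander, leave alone: red paint bottle, 38 mm across, 105 mm tall; origin at the centre of its underside
- paint_yellow: bystander, leave alone: yellow paint bottle, 38 mm across, 105 mm tall; origin at the centre of its underside
- paint_blue_bottle: bystander, leave alone: blue paint bottle, 38 mm across, 105 mm tall; origin at the centre of its underside
- cup: bystander, leave alone: brown-red paper cup, 84 mm across, 110 mm tall; origin at the centre of its underside

How it is judged:
On the way, in this order (a step that is already met when the one before it is completed fails the run):
1. the gate knob is pressed down (value of joint gate above 0.016 m), for 0.1 s.
2. the hand runs along close in front of the rolling roller, past the blue line (horizontal distance between the grasp point and roller_center below 0.09 m and y of roller_center in the frame of ramp below 0.08 m and linear speed of roller above 0.08 m/s), for 0.5 s.
3. the roller is brought to rest and kept still on the fingers for 2 s before the end stop (linear speed of roller below 0.02 m/s and y of roller_center in the frame of ramp between -0.32 and 0.075 m and contact force between the fingers and roller above 0.01 N and height (world z) of roller_center above 0.065 m), for 2 s.
At the end, for the whole second after the job is handed in: The roller is at rest (slower than 20 mm/s) on the ramp, its centre past the blue line and at least 10 mm short of where it would touch the end stop, held by the fingers (all of step 3); the arm keeps its last pose, push and grip.
It fails at once if the robot touches the roller before its centre is past the blue line (y of roller_center in the frame of ramp above 0.085 m and contact force between any of the fingers, the arm and roller above 0.2 N).
It fails at once if the robot knocks or squeezes the roller (over 8 N) (contact force between any of the fingers, the arm and roller above 8 N).
It fails at once if the roller runs into the end stop (y of roller_center in the frame of ramp below -0.327 m).
It fails at once if the roller is lifted or leaves the ramp (height (world z) of roller_center below 0.06 m or height (world z) of roller_center above 0.125 m).
It fails at once if a bystander is moved (distance of any of paint_red, paint_yellow, paint_blue_bottle, cup from where it was at the start of the episode above 0.03 m).
It also fails if it takes over 32 s, if anything falls off the work surface, if the arm or the gripper's body presses on something with over 40 N, if the wrist force passes 120 N, or if a joint passes its speed limit or range.

## Working session

There is one attempt and no reset: what is moved stays moved. The work goes in short steps, Python scripts to look and compute and a tool call to move; the robot and the scene stay as the last step left them, time stands still between calls to the robot, and variables do not carry over. Pictures are saved under pics/ and viewed, at most 10 in all, crops included, and the job is handed in when it is done.

Besides the shell and the picture viewer there is one more tool, called after "Emit:" in YAML: its name, and indented under it one key for each argument. play_rows: Moves the arm, as the interface text tells. Its arguments: {"type":"object","properties":{"targets":{"type":"array"},"grip":{"type":"number"},"force":{"type":"number"}},"required":["targets"]}

```bash
mkdir -p pics; python3 - <<'E'
from station import robot
import cv2,numpy as np
np.set_printoptions(precision=4,suppress=True)
o=robot.get_obs();print(o)
for n in("scene","top"):
    im=robot.capture(n);cv2.imwrite(f"pics/{n}0.png",im[:,:,::-1]);c=robot.calibration(n);print(n,c)
E
```

```text
{'t': 0.0, 'joint_pos': array([-1.4196,  0.1245,  1.6517, -0.    ,  1.3675, -0.0826]), 'qvel': array([ 0.0011, -0.0015,  0.0011, -0.0027, -0.001 ,  0.002 ]), 'joint_torque': array([ -0.0002, -42.3611, -36.5451,   0.    ,   0.007 ,  -0.    ]), 'position': array([ 0.1504, -0.6317,  0.206 ]), 'orientation': array([-3.1395, -0.0002,  0.2338]), 'wrist_force': array([-0.1415, -0.5919,  0.524 ]), 'wrist_torque': array([ 0.0184,  0.0169, -0.0012]), 'grip_force': 0.0, 'gripper_width': 0.0854683572542728}
scene {'mtx': array([[392.9021,   0.    , 280.9497],
       [  0.    , 392.9021, 210.6123],
       [  0.    ,   0.    ,   1.    ]]), 'camera_from_world': array([[ 0.4325,  0.9016, -0.0099, -0.2493],
       [-0.6127,  0.3019,  0.7303,  0.3099],
       [ 0.6615, -0.3098,  0.683 , -1.3404],
       [ 0.    ,  0.    ,  0.    ,  1.    ]])}
top {'mtx': array([[430.0615,   0.    , 283.7312],
       [  0.    , 430.0615, 212.7886],
       [  0.    ,   0.    ,   1.    ]]), 'camera_from_world': array([[-0.0158, -0.9996, -0.0239,  0.0126],
       [ 0.991 , -0.0188,  0.1325, -0.6314],
       [-0.1329, -0.0216,  0.9909, -0.9618],
       [ 0.    ,  0.    ,  0.    ,  1.    ]])}
```

View pics/top0.png

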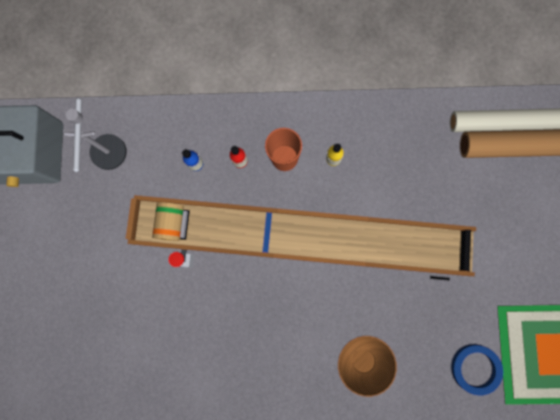

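View pics/scene0.png

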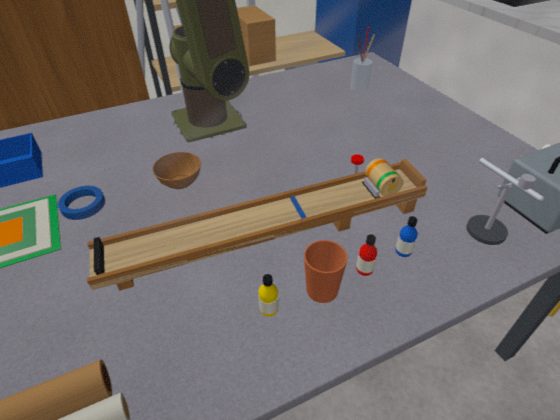

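The top view shows the ramp with uphill at the left: roller at about (168,221), knob (177,259), blue line (267,232), stop (466,250). The scene view agrees, with the bottles and cup on the far (+x) side of the ramp.

```bash
cat > h.py <<'E'
import cv2,numpy as np
from station import robot
np.set_printoptions(precision=4,suppress=True)
def ray(n,uv):
    c=robot.calibration(n);K=c["mtx"];T=c["camera_from_world"];R=T[:3,:3]
    d=np.linalg.inv(K)@[uv[0],uv[1],1.];d=R.T@(d*[1,-1,-1])
    return -R.T@T[:3,3],d/np.linalg.norm(d)
def onz(n,uv,z):
    o,d=ray(n,uv);return o+d*(z-o[2])/d[2]
def tri(u1,u2):
    o1,d1=ray("top",u1);o2,d2=ray("scene",u2)
    s=np.linalg.lstsq(np.c_[d1,-d2],o2-o1,rcond=None)[0]
    a,b=o1+s[0]*d1,o2+s[1]*d2
    return (a+b)/2,np.linalg.norm(a-b)
def mask(im,lo,hi,roi):
    m=cv2.inRange(cv2.cvtColor(im,cv2.COLOR_RGB2HSV),np.array(lo),np.array(hi))
    r=np.zeros_like(m);x0,y0,x1,y1=roi;r[y0:y1,x0:x1]=m[y0:y1,x0:x1]
    n,l,s,c=cv2.connectedComponentsWithStats(r)
    k=1+np.argmax(s[1:,4]);return (l==k),c[k],s[k]
E
python3 - <<'E'
from h import *
I={n:cv2.imread(f"pics/{n}0.png")[:,:,::-1].copy() for n in("top","scene")}
spec={"line":([100,80,40],[130,255,255],(255,205,285,258),(280,190,315,225)),
"knob":([0,180,120],[6,255,255],(160,248,190,270),(345,150,368,166)),
"stop":([0,0,0],[180,255,50],(450,225,480,275),(88,232,110,278)),
"green":([40,80,40],[85,255,255],(148,198,190,245),(360,155,405,198)),
"orange":([5,200,150],[14,255,255],(148,198,190,245),(360,155,405,198))}
for k,(lo,hi,a,b) in spec.items():
    try:
        _,c1,s1=mask(I["top"],lo,hi,a);_,c2,s2=mask(I["scene"],lo,hi,b);print(k,c1,s1,c2,s2,*tri(c1,c2))
    except Exception as e:print(k,e)
E
```

```text
line [266.7778 232.0222] [263 213   8  39 180] [297.5664 207.1593] [290 197  16  21 113] [0.5853 0.0402 0.0613] 0.0008137878157954756
knob [176.     258.8067] [169 253  15  13 150] [356.9579 158.9895] [351 155  13  10  95] [0.5274 0.2379 0.0991] 0.001437982321973183
stop [464.7819 249.9875] [460 230  10  40 321] [ 98.3386 256.0665] [ 94 238  10  36 316] [ 0.5371 -0.4022  0.0631] 0.0005721045338932741
green [169.1176 209.9118] [156 207  27   8 136] [384.5918 177.2041] [376 171  22  18  98] [0.6318 0.2481 0.1115] 0.005928666176631526
orange [166.439  231.6951] [155 229  24   6  82] [385.5 161.5] [385 161   2   2   2] [0.5902 0.2623 0.1219] 0.021445177965609276
```

```bash
python3 - <<'E'
from h import *
L=onz("top",(266.78,232.02),.0582);S=onz("top",(464.8,250),.076);S2=onz("top",(460,250),.075)
K=onz("top",(176,258.8),.104);G=onz("top",(183.7,224),.066);R=onz("top",(169,222),.095)
print("L",L,"S",S,S2,"K",K,R, onz("top",(0,0),10)*0, ray("top",(0,0))[0])
d=L-S;yaw=np.arctan2(-d[0],d[1]);print("yaw",yaw,np.hypot(*d[:2]))
for yw in(yaw,):
    u=np.array([-np.sin(yw),np.cos(yw)]);v=np.array([np.cos(yw),np.sin(yw)])
    o=L[:2]-.08*u
    for n,p in(("S",S),("S2",S2),("K",K),("R",R)):print(n,(p[:2]-o)@v,(p[:2]-o)@u)
    Kp=o-.08*v+.27*u;print("origin",o,"knob pred",Kp)
# rims, contours of the brown: outline
im=cv2.imread("pics/top0.png");h=cv2.cvtColor(im,cv2.COLOR_BGR2HSV)
m=cv2.inRange(h,np.array([5,90,40]),np.array([25,255,255]));m[:185]=0;m[285:]=0;m[:,:115]=0;m[:,485:]=0
c=max(cv2.findContours(m,0,2)[0],key=cv2.contourArea);b=cv2.boxPoints(cv2.minAreaRect(c));print(b)
for p in b:
    q=onz("top",p,.075);print(q,(q[:2]-o)@v,(q[:2]-o)@u)
E
```

```text
L [0.5858 0.0407 0.0582] S [ 0.5365 -0.3975  0.076 ] [ 0.5368 -0.3874  0.075 ] K [0.5269 0.2358 0.104 ] [0.6087 0.2554 0.095 ] [-0. -0.  0.] [ 0.4981 -0.02    1.037 ]
yaw -0.11188901657050242 0.4409699468420513
S 5.344317554176117e-17 -0.36096994684205125
S2 -0.000912527532700435 -0.35089727346660904
K -0.08030117487944362 0.2673109792266076
R -0.001220832213567186 0.295840741569267
origin [ 0.5769 -0.0388] knob pred [0.5275 0.2385]
[[125.0072 243.7229]
 [129.5617 194.5335]
 [477.4679 226.7471]
 [472.9133 275.9365]]
[0.5635 0.3601 0.075 ] -0.05776427871259611 0.3949069675584339
[0.676  0.3534 0.075 ] 0.05475980057542801 0.4007610287118242
[ 0.5876 -0.4294  0.075 ] 0.054331454409266296 -0.3870184270785553
[ 0.4797 -0.4114  0.075 ] -0.05496414940817177 -0.38120079805636303
```

Emit:
play_rows:
  targets:
    - {"delta_pos": [2, -2.7, 0], "angular": [0, 0, -0.1]}
    - {"delta_pos": [5, -6.7, 0], "angular": [0, 0, -0.22]}
    - {"delta_pos": [8, -10.7, 0], "angular": [0, 0, -0.35]}
    - {"delta_pos": [11, -14.7, 0], "angular": [0, 0, -0.48]}
    - {"delta_pos": [14, -18.7, 0], "angular": [0, 0, -0.61]}
    - {"delta_pos": [17, -22.7, 0], "angular": [0, 0, -0.74]}
    - {"delta_pos": [20, -26.7, 0], "angular": [0, 0, -0.87]}
    - {"delta_pos": [23, -30.7, 0], "angular": [0, 0, -1.0]}
    - {"delta_pos": [26, -34.7, 0], "angular": [0, 0, -1.12]}
    - {"delta_pos": [28, -37.4, 0], "angular": [0, 0, -1.226]}
  grip: 0

```text
t: 1.35
position: [0.3365, -0.2017, 0.207]
orientation: [3.142, -0.0, 1.465]
wrist_force: [0.1, -0.0, 0.1]
gripper_width: 0.0002
grip_force: 0.0
```

```bash
cat >> h.py <<'E'
def tgt(p):
    from scipy.spatial.transform import Rotation as Ro
    o=robot.get_obs();R=Ro.from_euler("xyz",o["orientation"]).as_matrix()
    print(o["t"],o["position"],o["orientation"],o["gripper_width"],"delta cm",100*R.T@(np.array(p)-o["position"]))
E
python3 -c "
from h import *
tgt([.5272,.237,.15])"
```

```text
1.35 [ 0.3365 -0.2017  0.207 ] [ 3.1416 -0.0003  1.4646] 0.0001653453030935748 delta cm [45.6395 14.3082  5.7074]
```

Emit:
play_rows:
  targets:
    - {"delta_pos": [4, 1.3, 0], "angular": [0, 0, 0.004]}
    - {"delta_pos": [9, 2.8, 0], "angular": [0, 0, 0.004]}
    - {"delta_pos": [14, 4.4, 0], "angular": [0, 0, 0.004]}
    - {"delta_pos": [19.5, 6.1, 0], "angular": [0, 0, 0.004]}
    - {"delta_pos": [25, 7.8, 0], "angular": [0, 0, 0.004]}
    - {"delta_pos": [30.5, 9.6, 1], "angular": [0, 0, 0.004]}
    - {"delta_pos": [36, 11.3, 2], "angular": [0, 0, 0.004]}
    - {"delta_pos": [41, 12.9, 3.5], "angular": [0, 0, 0.004]}
    - {"delta_pos": [44.5, 14, 4.8], "angular": [0, 0, 0.004]}
    - {"delta_pos": [45.64, 14.3, 5.2], "angular": [0, 0, 0.004]}

```text
t: 2.6
position: [0.5283, 0.2355, 0.1534]
orientation: [-3.139, 0.001, 1.458]
wrist_force: [-0.3, -1.0, 0.3]
gripper_width: -0.0001
grip_force: 0.0
```

```bash
python3 - <<'E'
from h import *
tgt([.5272,.237,.106])
im=robot.capture("scene");cv2.imwrite("pics/s1.png",cv2.resize(im[90:290,180:460,::-1],None,fx=2.5,fy=2.5))
im=robot.capture("top");cv2.imwrite("pics/t1.png",im[:,:,::-1])
E
```

```text
2.6 [0.5283 0.2355 0.1534] [-3.1387  0.0014  1.458 ] -0.00012007722858994618 delta cm [ 0.1468 -0.1147  4.7425]
```

View pics/s1.png

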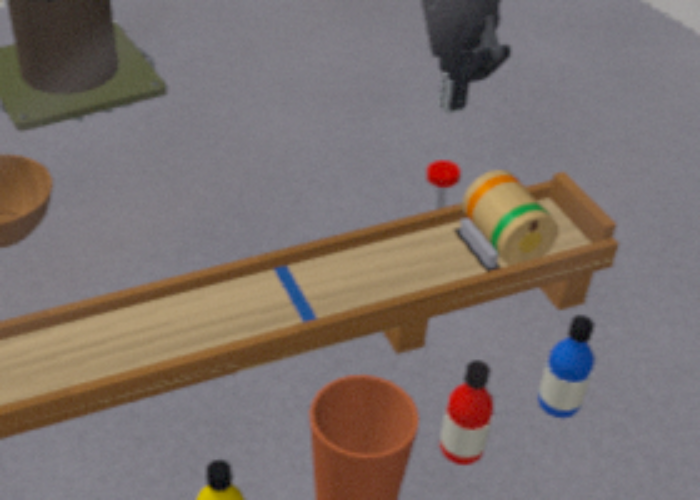

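View pics/t1.png

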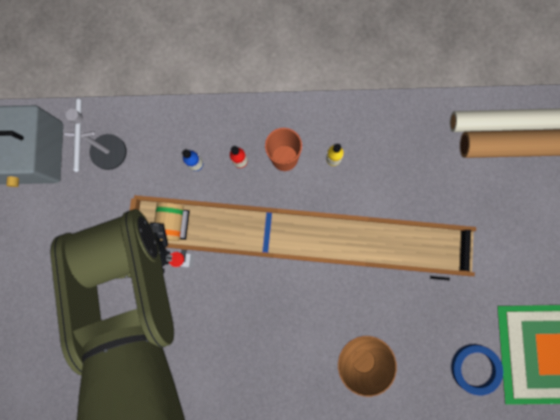

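Fingertips stand right above the knob (knob at about (443,172) in the crop), the roller is behind the gate, and the way is clear.

Emit:
play_rows:
  targets:
    - {"delta_pos": [0, 0, 1.5], "angular": [0, 0, 0]}
    - {"delta_pos": [0, 0, 3.5], "angular": [0, 0, 0]}
    - {"delta_pos": [0, 0, 4.0], "angular": [0, 0, 0]}
    - {"delta_pos": [0, 0, 4.0], "angular": [0, 0, 0]}

```text
t: 3.2
position: [0.5284, 0.2335, 0.1144]
orientation: [-3.14, 0.001, 1.455]
wrist_force: [-0.2, -0.4, 0.8]
gripper_width: 0.0002
grip_force: 0.0
```

```bash
cat >> h.py <<'E'
O=np.array([.5772,-.0388]);Y=-.111;U=np.array([-np.sin(Y),np.cos(Y)]);V=np.array([np.cos(Y),np.sin(Y)])
def ramp(p):return np.array([(p[:2]-O)@V,(p[:2]-O)@U])
def world(x,y):return O+x*V+y*U
def green(n,save=None):
    t=robot.get_obs()["t"];im=robot.capture(n)
    if save:cv2.imwrite(save,im[:,:,::-1])
    m=cv2.inRange(cv2.cvtColor(im,cv2.COLOR_RGB2HSV),np.array([40,80,40]),np.array([85,255,255]))
    a=(100,180,500,300) if n=="top" else (80,140,420,300)
    r=np.zeros_like(m);r[a[1]:a[3],a[0]:a[2]]=m[a[1]:a[3],a[0]:a[2]]
    k,l,s,c=cv2.connectedComponentsWithStats(r)
    if k<2:return t,None
    i=1+np.argmax(s[1:,4]);s=s[i];yy,xx=np.nonzero(l==i);y=0.3
    for _ in range(4):
        z=.094-.027*(.3-y)
        if n=="top":
            cols=[xx.min(),xx.max()+1];w=[onz(n,(cc,c[i][1]),z) for cc in cols];y=np.mean([ramp(q)[1] for q in w])
        else:y=ramp(onz(n,c[i],z+.012))[1]
    return t,y,s
E
python3 - <<'E'
from h import *
w=world(-.08,.2685);tgt([w[0],w[1],.087])
print(green("top"),green("scene"))
w=world(0,.0);print(w);tgt([w[0],w[1],.068])
E
```

```text
3.2 [0.5284 0.2335 0.1144] [-3.1401  0.0007  1.4551] 0.00023648208215664137 delta cm [ 0.3282 -0.1318  2.7405]
(3.2, np.float64(0.29859532631267016), array([156, 207,  27,   8, 136], dtype=int32)) (3.25, np.float64(0.2921875196625737), array([376, 171,  22,  18,  99], dtype=int32))
[ 0.5772 -0.0388]
3.3 [0.5293 0.234  0.1158] [ 3.1409 -0.0003  1.4555] -0.00012178312563458239 delta cm [-26.5527   7.8929   4.7754]
```

Gate press first; the clock stands still between calls, so I can check it before going on.

Emit:
play_rows:
  targets:
    - {"delta_pos": [0.3, -0.1, 1.2], "angular": [0, 0, 0]}
    - {"delta_pos": [0.3, -0.1, 2.4], "angular": [0, 0, 0]}
    - {"delta_pos": [0.3, -0.1, 2.85], "angular": [0, 0, 0]}
    - {"delta_pos": [0.3, -0.1, 2.9], "angular": [0, 0, 0]}

```text
t: 3.8
position: [0.5278, 0.2371, 0.0855]
orientation: [-3.14, 0.001, 1.456]
wrist_force: [-0.2, -0.8, -1.0]
gripper_width: 0.0001
grip_force: 0.0
```

Emit:
play_rows:
  targets:
    - {"delta_pos": [-0.5, 0, -1.8], "angular": [0, 0, 0]}
    - {"delta_pos": [-4.5, 1.1, -4.0], "angular": [0, 0, 0]}
    - {"delta_pos": [-9.8, 3.1, -4.5], "angular": [0, 0, 0]}
    - {"delta_pos": [-15.3, 5.3, -3.4], "angular": [0, 0, 0]}
    - {"delta_pos": [-20.8, 7.3, -1.0], "angular": [0, 0, 0]}
    - {"delta_pos": [-25.3, 8.0, 0.9], "angular": [0, 0, 0]}

```text
t: 4.55
position: [0.5803, -0.026, 0.0792]
orientation: [3.138, 0.0, 1.455]
wrist_force: [0.7, 0.5, 0.6]
gripper_width: -0.0003
grip_force: 0.0
```

```bash
python3 - <<'E'
from h import *
print(green("top","pics/t2.png"))
w=world(0,.0);tgt([w[0],w[1],.068])
E
```

```text
(4.55, np.float64(0.29859532631267016), array([156, 207,  27,   8, 136], dtype=int32))
4.6 [ 0.5783 -0.0301  0.0761] [-3.1408  0.0034  1.452 ] -0.00017479984030268662 delta cm [-0.8707 -0.005   0.8123]
```

View pics/t2.png

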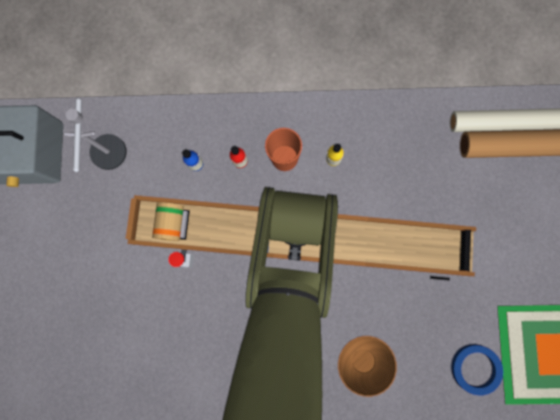

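The roller has not moved at all, so the gate is still up, at least partly. I'll check the knob in the scene camera.

```bash
python3 - <<'E'
from h import *
im=robot.capture("scene");cv2.imwrite("pics/s2.png",cv2.resize(im[140:240,280:440,::-1],None,fx=4,fy=4,interpolation=cv2.INTER_CUBIC))
a=cv2.imread("pics/scene0.png")[:,:,::-1].copy()
b=cv2.imread("pics/top0.png")[:,:,::-1].copy();c=cv2.imread("pics/t2.png")[:,:,::-1].copy()
for q in(a,im):print(mask(q,[0,180,100],[6,255,255],(340,140,375,185))[1:])
for q in(b,c):print(mask(q,[0,180,100],[6,255,255],(160,245,195,275))[1:])
E
```

```text
(array([356.9579, 158.9895]), array([351, 155,  13,  10,  95], dtype=int32))
(array([356.8125, 159.1458]), array([351, 155,  13,  10,  96], dtype=int32))
(array([176.    , 258.8067]), array([169, 253,  15,  13, 150], dtype=int32))
(array([176.0676, 258.8514]), array([169, 253,  15,  13, 148], dtype=int32))
```

View pics/s2.png

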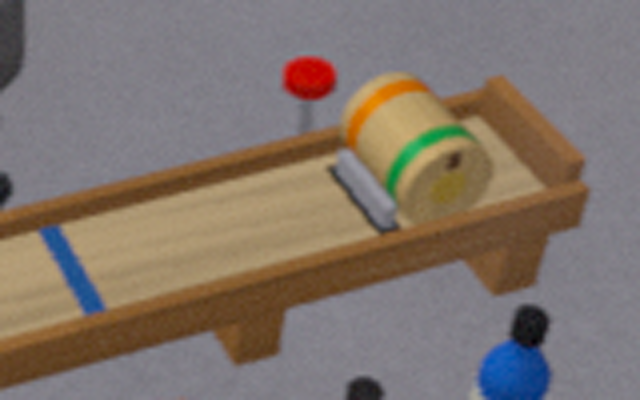

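```bash
python3 - <<'E'
from h import *
def pj(n,p):
    c=robot.calibration(n);q=(c["camera_from_world"]@np.r_[p,1])[:3]*[1,-1,-1];k=c["mtx"]@q;return k[:2]/k[2]
print(pj("scene",[.5283,.2355,.1534]),pj("scene",[.527,.237,.106]),pj("scene",[.527,.237,.0855]),pj("top",[.527,.237,.106]))
im=robot.capture("scene");o=robot.get_obs();print(o["position"],pj("scene",o["position"]))
cv2.imwrite("pics/s3.png",cv2.resize(im[120:260,180:360,::-1],None,fx=4,fy=4,interpolation=cv2.INTER_CUBIC))
E
```

```text
[358.7839 141.2478] [356.6404 156.8075] [355.667  163.3983] [175.2171 258.7385]
[ 0.5787 -0.0255  0.0778] [270.9859 208.658 ]
```

View pics/s3.png

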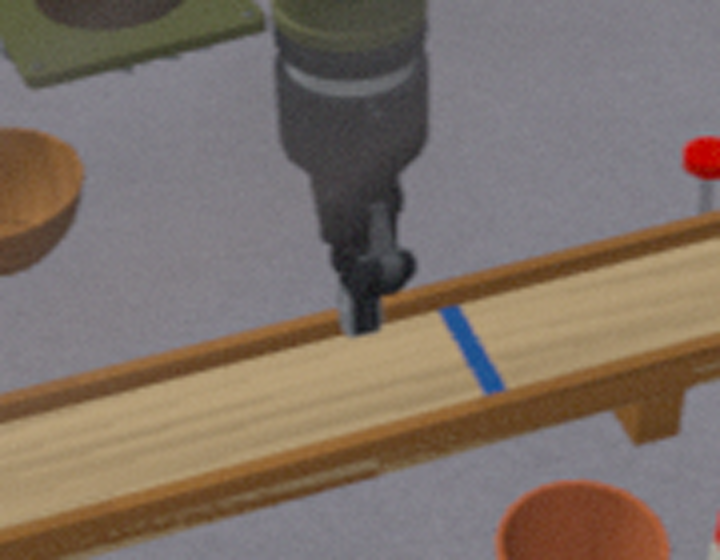

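The picture shows the real fingertips at about pixel (270,203), while the reported TCP projects to (271,209). So the tips stand some 15–20 mm higher than the TCP and the press never reached the knob. I'll go back and press until contact is felt.

Emit:
play_rows:
  targets:
    - {"delta_pos": [4.5, -0.7, -1.9], "angular": [0, 0, 0]}
    - {"delta_pos": [10, -2.7, -4.3], "angular": [0, 0, 0]}
    - {"delta_pos": [15.5, -4.9, -5.4], "angular": [0, 0, 0]}
    - {"delta_pos": [20.8, -6.9, -4.9], "angular": [0, 0, 0]}
    - {"delta_pos": [25, -8, -3.2], "angular": [0, 0, 0]}
    - {"delta_pos": [25.3, -8, -1.4], "angular": [0, 0, 0]}
    - {"delta_pos": [25.3, -8, -0.9], "angular": [0, 0, 0]}
    - {"delta_pos": [25.3, -8, -0.9], "angular": [0, 0, 0]}

```text
t: 5.7
position: [0.5284, 0.2365, 0.0864]
orientation: [-3.141, 0.0, 1.455]
wrist_force: [-0.6, 0.3, 1.0]
gripper_width: 0.0001
grip_force: 0.0
```

```bash
python3 - <<'E'
from h import *
tgt([.5272,.237,.0855]);print(robot.get_obs()["wrist_force"])
im=robot.capture("scene");print(mask(im,[0,180,100],[6,255,255],(340,140,375,185))[1:]);print(robot.get_obs()["wrist_force"])
cv2.imwrite("pics/s4.png",cv2.resize(im[90:230,280:440,::-1],None,fx=4,fy=4,interpolation=cv2.INTER_CUBIC))
E
```

```text
5.7 [0.5284 0.2365 0.0864] [-3.1414  0.0003  1.4549] 0.00014652294307556253 delta cm [ 0.0386 -0.1278  0.0947]
[-0.6181  0.2526  0.9542]
(array([356.7121, 160.197 ]), array([351, 156,  13,   9,  66], dtype=int32))
[-0.7715 -0.6152 -0.1008]
```

View pics/s4.png

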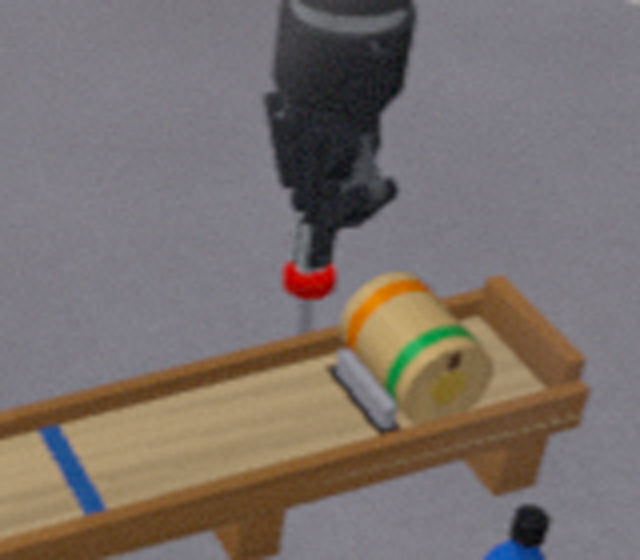

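The tips are now right on the knob (crop (310,275)), not yet pressing, so the tip offset is about 20 mm. Pressing 22 mm further.

Emit:
play_rows:
  targets:
    - {"delta_pos": [0, -0.1, 1.0], "angular": [0, 0, 0]}
    - {"delta_pos": [0, -0.1, 1.9], "angular": [0, 0, 0]}
    - {"delta_pos": [0, -0.1, 2.2], "angular": [0, 0, 0]}

```text
t: 6.12
position: [0.5278, 0.2371, 0.0642]
orientation: [3.141, -0.0, 1.455]
wrist_force: [1.3, -1.2, 3.4]
gripper_width: -0.0
grip_force: 1.6
```

```bash
python3 - <<'E'
from h import *
im=robot.capture("scene");print(mask(im,[0,180,100],[6,255,255],(340,140,375,185))[1:]);o=robot.get_obs();print(o["wrist_force"],o["position"],o["t"]);print(green("scene"))
E
```

```text
(array([356.26, 166.28]), array([351, 163,  12,   7,  50], dtype=int32))
[ 2.0268 -0.016   3.0019] [0.5274 0.237  0.0638] 6.175
(6.175, np.float64(0.2864609557483167), array([375, 172,  21,  19,  99], dtype=int32))
```

The knob went down 20 mm (3.4 N felt) and the roller has begun to move. Hand to the waiting place, then track.

Emit:
play_rows:
  targets:
    - {"delta_pos": [-1, 0, -1.8], "angular": [0, 0, 0]}
    - {"delta_pos": [-5, 1.1, -3.0], "angular": [0, 0, 0]}
    - {"delta_pos": [-10.5, 3.2, -3.0], "angular": [0, 0, 0]}
    - {"delta_pos": [-16, 5.3, -2.2], "angular": [0, 0, 0]}
    - {"delta_pos": [-21.5, 7.3, -0.3], "angular": [0, 0, 0]}
    - {"delta_pos": [-26, 8.0, 1.2], "angular": [0, 0, 0]}

```text
t: 6.98
position: [0.5769, -0.0327, 0.0528]
orientation: [3.142, 0.0, 1.455]
wrist_force: [0.5, 0.2, 0.7]
gripper_width: 0.0002
grip_force: 0.0
```

```bash
python3 - <<'E'
from h import *
print(green("top"));print(green("scene"))
o=robot.get_obs();print(o["t"],o["position"],ramp(o["position"]))
E
```

```text
(6.975, np.float64(0.24927004322407742), array([178, 209,  27,   8, 137], dtype=int32))
(7.025, np.float64(0.23841908188593744), array([356, 177,  22,  18,  98], dtype=int32))
7.075 [ 0.5751 -0.034   0.051 ] [-0.0026  0.0045]
```

Emit:
play_rows:
  targets:
    - {"delta_pos": [-0.4, 0.2, 0.3], "angular": [0, 0, 0]}
    - {"delta_pos": [-0.5, 0.3, 0.6], "angular": [0, 0, 0]}
    - {"delta_pos": [-0.5, 0.3, 0.6], "angular": [0, 0, 0]}

```text
t: 7.45
position: [0.5794, -0.0345, 0.0465]
orientation: [-3.142, -0.0, 1.457]
wrist_force: [0.4, -0.1, 0.3]
gripper_width: -0.0001
grip_force: 0.0
```

```bash
python3 - <<'E'
from h import *
print(green("top"));print(green("scene"))
o=robot.get_obs();print(o["t"],o["position"],ramp(o["position"]))
E
```

```text
(7.45, np.float64(0.20222709493466928), array([199, 211,  27,   8, 134], dtype=int32))
(7.5, np.float64(0.19257879848601048), array([338, 181,  22,  18,  97], dtype=int32))
7.55 [ 0.5795 -0.0346  0.0466] [0.0018 0.0044]
```

Emit:
play_rows:
  targets:
    - {"delta_pos": [-0.1, 0, 0], "angular": [0, 0, 0]}
    - {"delta_pos": [-0.2, 0, 0], "angular": [0, 0, 0]}
    - {"delta_pos": [-0.4, 0, 0], "angular": [0, 0, 0]}

```text
t: 7.92
position: [0.5789, -0.0394, 0.0464]
orientation: [3.141, 0.0, 1.456]
wrist_force: [0.3, 0.2, -0.2]
gripper_width: -0.0003
grip_force: 0.0
```

```bash
python3 - <<'E'
from h import *
a=green("top");b=green("scene");print(a,b)
o=robot.get_obs();print(o["t"],o["position"],ramp(o["position"]))
t=np.array([6.975,7.45,a[0],7.025,7.5,b[0]]);y=np.array([.24927,.20223,a[1],.2384+.0064,.1926+.0064,b[1]+.0064])
p=np.polyfit(t-8,y,2);print(2*p[0],p,np.polyval(p,t-8)-y)
for T in np.arange(8,10.3,.125):print(round(T,3),np.polyval(p,T-8),np.polyval(np.polyder(p),T-8))
E
```

```text
(7.925, np.float64(0.14288193899420168), array([226, 213,  26,   8, 134], dtype=int32)) (7.975, np.float64(0.131863556565843), array([313, 188,  23,  17,  95], dtype=int32))
8.025 [ 0.5789 -0.0396  0.0463] [ 0.0018 -0.0006]
-0.058533752383723145 [-0.0293 -0.1427  0.1337] [-0.0001  0.001   0.0013  0.0001 -0.0013 -0.0011]
8.0 0.13365873026602115 -0.14267184667145513
8.125 0.11536745449159143 -0.1499885657194205
8.25 0.09616158883616602 -0.15730528476738592
8.375 0.07604113329974493 -0.1646220038153513
8.5 0.05500608788232819 -0.1719387228633167
8.625 0.03305645258391576 -0.1792554419112821
8.75 0.010192227404507676 -0.1865721609592475
8.875 -0.013586587655896099 -0.19388888000721288
9.0 -0.03827999259729556 -0.20120559905517826
9.125 -0.06388798741969068 -0.20852231810314367
9.25 -0.09041057212308146 -0.21583903715110908
9.375 -0.11784774670746795 -0.22315575619907446
9.5 -0.14619951117285013 -0.23047247524703984
9.625 -0.17546586551922794 -0.23778919429500522
9.75 -0.20564680974660138 -0.24510591334297063
9.875 -0.23674234385497056 -0.25242263239093604
10.0 -0.2687524678443354 -0.2597393514389014
10.125 -0.30167718171469593 -0.2670560704868668
10.25 -0.3355164854660521 -0.27437278953483224
```

Roller fit: y≈0.130 m at 0.144 m/s and gaining 0.06–0.07 m/s². Running the hand ahead of it so the gap closes at about 0.03 m/s.

Emit:
play_rows:
  targets:
    - {"delta_pos": [0, 0, 0], "angular": [0, 0, 0]}
    - {"delta_pos": [0, 0, 0], "angular": [0, 0, 0]}
    - {"delta_pos": [-0.2, 0, 0], "angular": [0, 0, 0]}
    - {"delta_pos": [-1.1, 0, 0.03], "angular": [0, 0, 0]}
    - {"delta_pos": [-2.65, 0, 0.07], "angular": [0, 0, 0]}
    - {"delta_pos": [-4.6, 0, 0.12], "angular": [0, 0, 0]}
    - {"delta_pos": [-6.6, 0, 0.17], "angular": [0, 0, 0]}
    - {"delta_pos": [-8.65, 0, 0.22], "angular": [0, 0, 0]}
    - {"delta_pos": [-10.7, 0, 0.27], "angular": [0, 0, 0]}
    - {"delta_pos": [-12.7, 0, 0.32], "angular": [0, 0, 0]}

```text
t: 9.28
position: [0.5641, -0.1671, 0.0431]
orientation: [3.142, 0.0, 1.455]
wrist_force: [0.7, 0.1, 0.1]
gripper_width: -0.0001
grip_force: 0.0
```

```bash
python3 - <<'E'
from h import *
o=robot.get_obs();print(o["t"],o["position"],ramp(o["position"]),o["wrist_force"],o["qvel"])
E
```

```text
9.275 [ 0.5641 -0.1671  0.0431] [ 0.0012 -0.129 ] [0.6857 0.0916 0.0659] [-0.2625  0.0565 -0.0556 -0.0003 -0.0032 -0.2641]
```

Emit:
play_rows:
  targets:
    - {"delta_pos": [-1.85, 0, 0.05], "angular": [0, 0, 0]}
    - {"delta_pos": [-3.5, 0, 0.09], "angular": [0, 0, 0]}
    - {"delta_pos": [-4.94, 0, 0.12], "angular": [0, 0, 0]}
    - {"delta_pos": [-6.16, 0, 0.16], "angular": [0, 0, 0]}
    - {"delta_pos": [-7.16, 0, 0.18], "angular": [0, 0, 0]}
    - {"delta_pos": [-7.94, 0, 0.2], "angular": [0, 0, 0]}
    - {"delta_pos": [-8.49, 0, 0.22], "angular": [0, 0, 0]}
    - {"delta_pos": [-8.84, 0, 0.23], "angular": [0, 0, 0]}
    - {"delta_pos": [-9.0, 0, 0.23], "angular": [0, 0, 0]}
    - {"delta_pos": [-9.0, 0, 0.23], "angular": [0, 0, 0]}

```text
t: 10.52
position: [0.554, -0.2549, 0.0408]
orientation: [-3.142, -0.0, 1.456]
wrist_force: [-0.1, -0.4, 0.3]
gripper_width: 0.0002
grip_force: 0.1
```

```bash
python3 - <<'E'
from h import *
o=robot.get_obs();print(o["t"],ramp(o["position"]),o["wrist_force"]);print(green("scene","pics/s5.png"),green("top"))
im=cv2.imread("pics/s5.png");cv2.imwrite("pics/s5c.png",cv2.resize(im[150:290,120:300],None,fx=4,fy=4))
E
```

```text
10.525 [ 0.0009 -0.2173] [-0.1042 -0.4249  0.3144]
(10.525, np.float64(-0.1773404037706175), array([175, 224,  28,  14, 112], dtype=int32)) (10.575, np.float64(-0.1815558618235968), array([370, 227,  29,   8, 145], dtype=int32))
```

View pics/s5c.png

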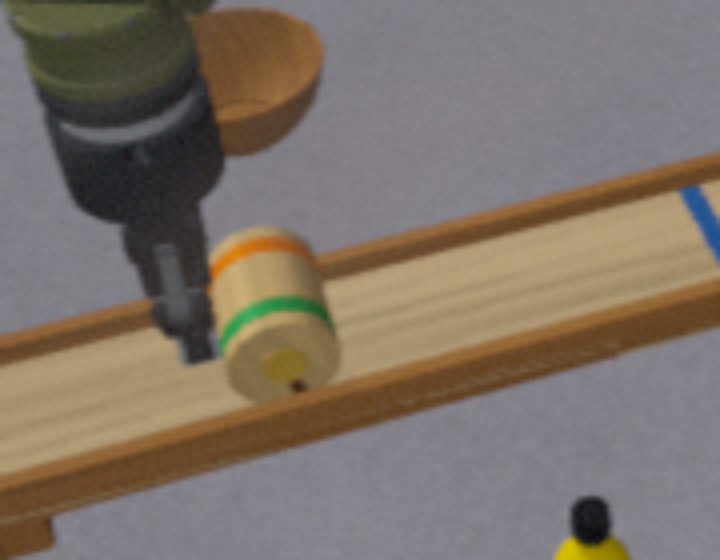

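The roller (about (278,320) in the crop) is against the fingers at y≈-0.18, well short of the stop. Holding for over 2 s and checking that it stays still.

Emit:
play_rows:
  targets:
    - {"delta_pos": [0, 0, 0], "angular": [0, 0, 0]}
    - {"delta_pos": [0, 0, 0], "angular": [0, 0, 0]}
    - {"delta_pos": [0, 0, 0], "angular": [0, 0, 0]}
    - {"delta_pos": [0, 0, 0], "angular": [0, 0, 0]}
    - {"delta_pos": [0, 0, 0], "angular": [0, 0, 0]}
    - {"delta_pos": [0, 0, 0], "angular": [0, 0, 0]}
    - {"delta_pos": [0, 0, 0], "angular": [0, 0, 0]}
    - {"delta_pos": [0, 0, 0], "angular": [0, 0, 0]}
    - {"delta_pos": [0, 0, 0], "angular": [0, 0, 0]}
    - {"delta_pos": [0, 0, 0], "angular": [0, 0, 0]}

```text
t: 11.88
position: [0.554, -0.2549, 0.0408]
orientation: [-3.142, -0.0, 1.456]
wrist_force: [0.5, -0.7, -0.4]
gripper_width: -0.0001
grip_force: 0.0
```

Emit:
play_rows:
  targets:
    - {"delta_pos": [0, 0, 0], "angular": [0, 0, 0]}
    - {"delta_pos": [0, 0, 0], "angular": [0, 0, 0]}
    - {"delta_pos": [0, 0, 0], "angular": [0, 0, 0]}
    - {"delta_pos": [0, 0, 0], "angular": [0, 0, 0]}
    - {"delta_pos": [0, 0, 0], "angular": [0, 0, 0]}
    - {"delta_pos": [0, 0, 0], "angular": [0, 0, 0]}
    - {"delta_pos": [0, 0, 0], "angular": [0, 0, 0]}
    - {"delta_pos": [0, 0, 0], "angular": [0, 0, 0]}
    - {"delta_pos": [0, 0, 0], "angular": [0, 0, 0]}
    - {"delta_pos": [0, 0, 0], "angular": [0, 0, 0]}

```text
t: 13.12
position: [0.554, -0.255, 0.0408]
orientation: [-3.142, -0.0, 1.456]
wrist_force: [-0.1, -0.3, 0.2]
gripper_width: 0.0
grip_force: 0.0
```

```bash
python3 - <<'E'
from h import *
print(green("scene"),green("top"))
E
```

```text
(13.125, np.float64(-0.17733355719885482), array([175, 224,  28,  13, 111], dtype=int32)) (13.175, np.float64(-0.1815558618235968), array([370, 227,  29,   8, 145], dtype=int32))
```

Emit:
play_rows:
  targets:
    - {"delta_pos": [0, 0, 0], "angular": [0, 0, 0]}
    - {"delta_pos": [0, 0, 0], "angular": [0, 0, 0]}
    - {"delta_pos": [0, 0, 0], "angular": [0, 0, 0]}
    - {"delta_pos": [0, 0, 0], "angular": [0, 0, 0]}
    - {"delta_pos": [0, 0, 0], "angular": [0, 0, 0]}
    - {"delta_pos": [0, 0, 0], "angular": [0, 0, 0]}
    - {"delta_pos": [0, 0, 0], "angular": [0, 0, 0]}
    - {"delta_pos": [0, 0, 0], "angular": [0, 0, 0]}

```text
t: 14.22
position: [0.554, -0.255, 0.0408]
orientation: [-3.142, -0.0, 1.456]
wrist_force: [-0.1, -1.1, -0.8]
gripper_width: -0.0
grip_force: 0.0
```

```bash
python3 -c "
from station import robot
print(robot.job_done())"
```

```text
the job is handed in; nothing more can be done
None
```

The job is handed in at 14.2 s, with no verdict returned: the gate went down on the second press (the first stopped short of the knob), and the roller was caught past the blue line and now stands still against the fingers at y ≈ -0.18 m.

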